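# Turn a brake pad end for end in the thickness gauge

### The job

The brake pad in the bench thickness gauge has been measured near its tabbed end; set it up for measuring near its square end. Raise the gauge's foot clear with the lever before drawing the pad out, turn the pad end for end and lay it back flat on the gauge table, lining up, with the square end home against the end stop and the long edge along the side fence, then bring the lever right down so that the foot settles gently on the lining. Disturb nothing else on the bench.

Things in the scene. Friction and masses are not known exactly. Their poses are not given: they have to be found in the camera images.
- gauge: Bench thickness gauge, bolted down: grey cast base 180 x 110 x 22 mm, steel table 40 mm high, C-frame with an arm over it, spindle with presser foot and weight, dial above. Origin: on the bench under the spindle (foot) axis. +x points from the open mouth in to the end stop and C-frame, the lever is on its -y side, z up. Along x: base -62 to 118 mm, table -60 to 44 (92 wide), C-frame from 66 on.
- stop_corner (a point): Corner on the table's surface where the faces of end stop and side fence meet (gauge frame 40, 22.5, 40 mm). Both are dark steel, 11 mm high. The end stop's face looks to gauge -x; the fence's face looks to gauge -y and runs along x from -48 to 42 mm.
- measure_spot (a point): Point on the table's surface straight below the foot (gauge frame 0, 0, 40 mm). A pad home against both stops has its centreline over this point and its inner end 40 mm beyond it. The weight above is 44 mm across, its top 164 mm over the bench (187 raised); the dial is 58 mm across, centre 232 mm high. Neither comes further than 24 mm from the spindle axis towards the mouth.
- table_front (a point): Middle of the table's front edge at the mouth, on its surface (gauge frame -60, 0, 40 mm). The bench before it is clear for at least 220 mm ahead and 200 mm wide.
- foot (a joint): Height in m of the foot's flat face (20 mm disc) above the gauge table: 0.013 as it rests on the pad, about 0.035 with the lever fully up. Foot and weight are 0.4 kg, guided straight up and down; the lever lifts them and they follow it down by their own weight until the foot rests on what lies below.
- lever (a joint): Angle in rad of the lifting lever: 0 fully down (knob 17 degrees below level), 0.8 fully up (knob 29 degrees above level). It has about 0.15 rad of slack before it begins to lift the foot off a pad. Stiff (about 3 N at the knob): it stays where it is left.
- lever_pivot (a point): Centre of the lever's pivot pin, 128 mm above the bench at gauge x = 0, y = +32 mm. The axis is level, along the gauge's x.
- lever_knob (a point): Centre of the black ball knob (26 mm diameter) at the end of the steel lever, 142 mm from the pivot, on the gauge's -y side (y about -100 mm); 86 mm above the bench when down, 196 mm when up. It swings in the upright plane gauge x = 0. The lever's bar (9 mm) comes to it from the head; the ball is free on its other sides and can be pinched from above across the gauge's x.
- pad: Brake pad, 160 x 45 x 13 mm, about 0.25 kg: 3 mm steel backing plate below, 10 mm dark brown friction lining (44 mm wide) above. Origin: centre of the underside. x along its length towards the tabbed end, z up out of the lining. It starts in the gauge, tabbed end inwards, the foot resting on it, and its square end sticking out of the mouth, 60 mm beyond the base.
- pad_square_end (a point): Middle of the bottom edge of the pad's square end (pad x = -80 mm), where the lining runs right to the end of the plate.
- pad_tab_end (a point): Middle of the bottom edge of the pad's tabbed end (pad x = +80 mm), where 16 mm of the bare steel plate shows, with two round holes.
- spare_a: Bystander: spare brake pad of the same kind, flat on the bench to the left.
- spare_b: Bystander: another spare brake pad, flat on the bench to the left.
- castor: Bystander: swivel castor on its 90 x 70 mm plate, 100 mm high, on the left half of the bench.
- setting_block: Bystander: flat steel block 60 x 35 x 13 mm, between the robot and the gauge.
- oil_bottle: Bystander: green plastic bottle, 60 mm across, 160 mm high, to the right of the gauge.
- screwdriver: Bystander: screwdriver 200 mm long, lying at the far side.
- wire_brush: Bystander: brush 190 mm long, lying near the robot at the left.
- tin: Bystander: metal tin, 90 mm across, 95 mm high, on the left half of the bench.
Things that resemble listed ones, but are neither listed nor needed, are in the scene too. What is shaped like the pad but blue, orange or yellow is not meant.

How it is judged:
By the outcome, as a careful person would: the job done as asked, in the order asked, and still so for the second after the job is handed in, with the robot touching nothing.
It also fails if it takes over 72 s, if anything falls off the work surface, if the arm or the gripper's body presses on something with over 40 N, if the wrist force passes 120 N, or if a joint passes its speed limit or range.

### The arm

A 7-joint arm with a two-finger parallel gripper is mounted at the origin on the work surface. World frame = base frame: x ahead of the robot, y to its left, z up, the work surface at z = 0. Lengths are in m, angles in rad, forces in N, time in s.
With the tool pointing down it reaches from about 0.425 to 0.825 m from the base axis. Payload 3.6 kg.
Tool frame: the origin (TCP) lies at the very end of the fingers, on their centre line; the grasp point (between the pads) lies 19 mm behind it (bot.tcp_to_grasp is the distance from the TCP to the grasp point, in m); z points along the fingers, y is the line along which they close (so a half turn about z gives the same grasp; the last joint's range is limited). The gripper opens to 93 mm and grips with 3 to 60 N. Pads are 15 mm wide; open, the fingers measure 128 mm over their backs; the gripper's body (75 mm by 188 mm) begins 65 mm behind the grasp point.
Start: joints at [1.099, 0.615, -0.013, 1.423, 0.008, 1.103, -0.04], TCP at [0.28, -0.587, 0.219] pointing down, gripper open.
Joint ranges: [-3.12, 3.12], [-0.3, 2.06], [-1.34, 1.32], [0.26, 2.42], [-1.36, 4.5], [0.01, 1.98], [-2.84, 2.84]. Speed limits (rad/s): [2.79, 2.79, 3.14, 3.14, 3.14, 3.14, 3.14].

### API

Orientations are given as a 3x3 rotation matrix whose columns are the frame's x, y, z axes.
In Python, from workcell import bot gives the robot as it stands. The module is installed in compiled form; this text tells all that it offers.
- The arm moves only by the shell command python3 -m jog 'ROWS' [FORCE]. ROWS is JSON, one flat list of numbers, 7 for each row, row after row: the shift along the tool's x, y, z in m, then the turn, a rotation vector about the tool's x, y, z in rad, then the finger opening in m, from 0 to 0.093. A call has 1 to 10 rows; each row is the pose to reach, as a shift and turn from the pose commanded when the call began, along the tool's axes at that moment; what a row does not reach only later rows make up. A row lasts 1/10 s, in which the tool goes at most 50 mm and 8.59 degrees, less where a joint would pass 70% of its speed; a pose out of reach is approached as far as the arm can. A call with a gripper value outside its range is refused whole. The fingers move at their own pace and stop on an object; FORCE is the grip in N (left out, the last holds). Time passes only in rows, so rows that repeat a pose let the fingers close. It gives the time, the measured TCP pose, the force, the opening and the grip force at its end, in the units of the state.
- bot.sense(): the state, without advancing time (a new reading comes with each control period).
- bot.get_image(name): name is "scene" or "top"; returns a dict with "img" (420x560x3 uint8, red, green, blue), "vertical_fov" (degrees; the focal length in pixels is half the picture's height over the tangent of half this angle, whatever the lens; pixels are square), "cx", "cy" (the principal point, pixels), "world_from_camera" (4x4, takes a point from camera to world coordinates). Camera axes: x right, y down, z forward; pixel columns grow to the right and rows downward; lengths in m; the calibration is good to about 2 mm. A picture is of the moment at which its call begins. There is no depth.
- bot.close_job(): hands the job in; it is judged then, once.
The state is a dict: "time_s": time; "q": joint angles; "joint_velocities": joint speeds; "joint_efforts": joint torques, N m; "eef_pos": TCP position; "tool_rot": TCP orientation; "force": force on the tool from outside, world axes, zero at the start; "torque": the same for the moment, N m; "grip_width": finger opening in m; "gripper_force": force on a finger pad.
Only numpy, scipy, OpenCV 4.12 (cv2) and the standard library are available. Lean on these libraries where they do the work, as an engineer would, in place of code of your own. Each camera call takes 0.05 s, during which the arm holds its last target. There are 200 camera calls.

## Working session

There is one attempt and no reset: what is moved stays moved. The work goes in short steps, Python scripts to look and compute and a shell command to move; the robot and the scene stay as the last step left them, time stands still between calls to the robot, and variables do not carry over. Pictures are saved under pics/ and viewed, at most 10 in all, crops included, and the job is handed in when it is done.

```bash
mkdir -p pics; python3 - <<'E'
from workcell import bot
import cv2,json,numpy as np
np.set_printoptions(precision=4,suppress=True)
for n in("scene","top"):
    d=bot.get_image(n); cv2.imwrite(f"pics/{n}0.png",cv2.resize(d["img"][:,:,::-1],(800,600),interpolation=cv2.INTER_CUBIC))
    print(n,d["vertical_fov"],d["cx"],d["cy"]);print(np.array(d["world_from_camera"]))
    print(d.keys())
print(bot.sense())
E
```

```text
scene 57.290316028542385 279.2443310284841 204.09026502897055
[[ 0.7225  0.4265 -0.5442  1.2391]
 [ 0.6914 -0.4364  0.5759 -0.6885]
 [ 0.0081 -0.7923 -0.6101  0.874 ]
 [ 0.      0.      0.      1.    ]]
dict_keys(['img', 'vertical_fov', 'cx', 'cy', 'world_from_camera'])
top 52.50438023589715 283.2583659836496 204.94530440726177
[[ 0.0276 -0.9807  0.1934  0.3027]
 [-0.9996 -0.0268  0.0068  0.0329]
 [-0.0014 -0.1935 -0.9811  1.2811]
 [ 0.      0.      0.      1.    ]]
dict_keys(['img', 'vertical_fov', 'cx', 'cy', 'world_from_camera'])
{'time_s': 0.1, 'q': array([ 1.0995,  0.6158, -0.0126,  1.4248,  0.0081,  1.1034, -0.0404]), 'joint_velocities': array([-0.0005, -0.0015,  0.0005, -0.0071,  0.0012, -0.0008, -0.001 ]), 'joint_efforts': array([  0.0009, -46.0042,   0.2099, -16.6245,  -0.0612,   0.017 ,
         0.0001]), 'eef_pos': array([ 0.2794, -0.5861,  0.2176]), 'tool_rot': array([[ 0.9027,  0.4303, -0.001 ],
       [ 0.4303, -0.9027,  0.0021],
       [-0.    , -0.0023, -1.    ]]), 'force': array([-0.32  , -0.1671, -0.0104]), 'torque': array([ 0.0383,  0.0352, -0.0455]), 'gripper_force': 0.0, 'grip_width': 0.09317630840925965}
```

View pics/scene0.png

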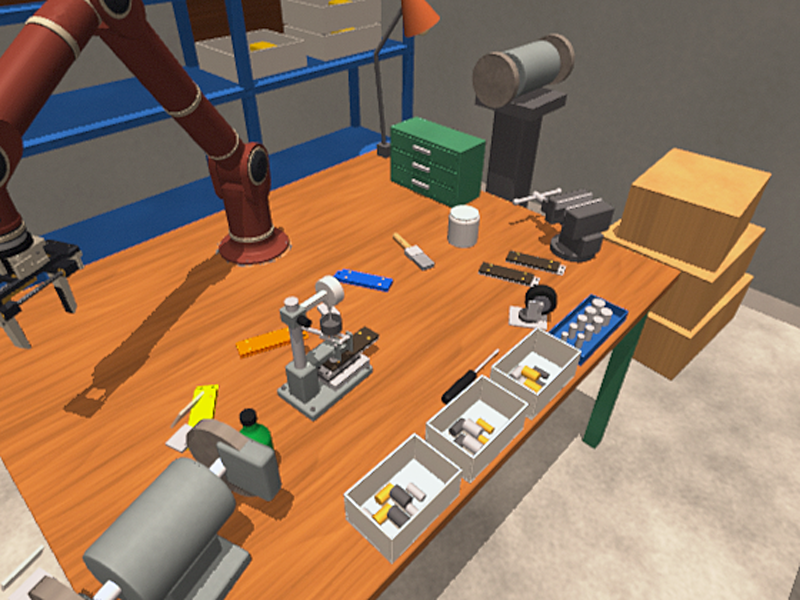

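View pics/top0.png

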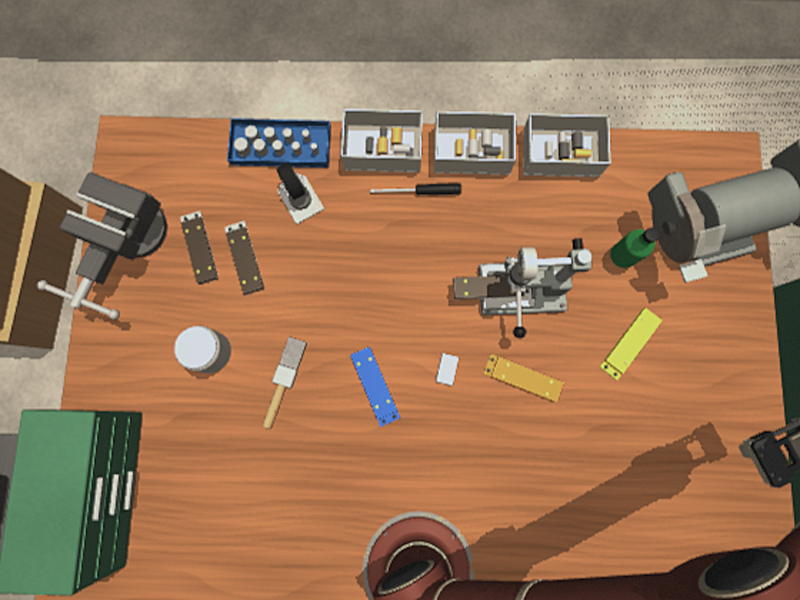

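The top view shows the gauge at about (525,280), its mouth facing left (world +y) with the pad sticking out at (475,287). The knob is at (519,332), towards the robot. I'll enlarge both views.

```bash
python3 - <<'E'
import cv2
from workcell import bot
t=bot.get_image("top")["img"][:,:,::-1]; s=bot.get_image("scene")["img"][:,:,::-1]
cv2.imwrite("pics/top1.png",cv2.resize(t[160:250,305:425],(800,600),interpolation=cv2.INTER_CUBIC))
cv2.imwrite("pics/scene1.png",cv2.resize(s[190:295,160:300],(800,600),interpolation=cv2.INTER_CUBIC))
E
```

```text
(no output)
```

View pics/top1.png

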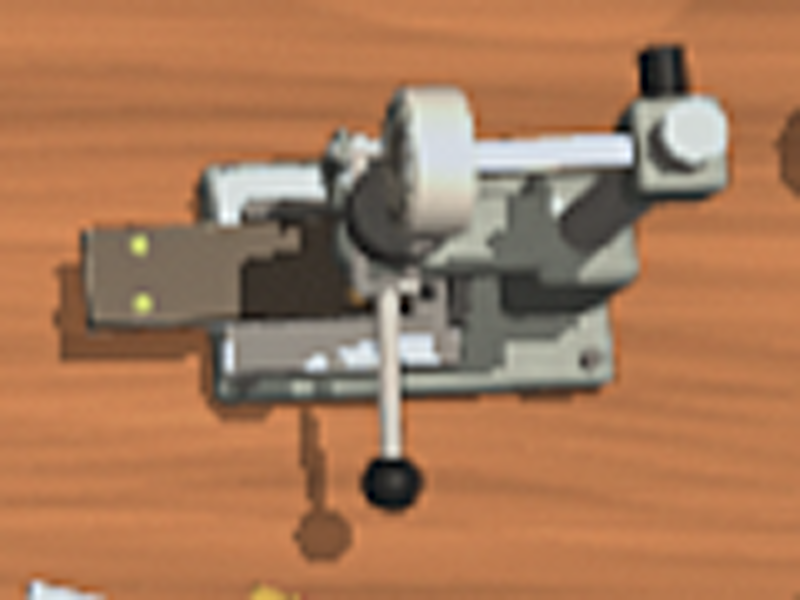

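View pics/scene1.png

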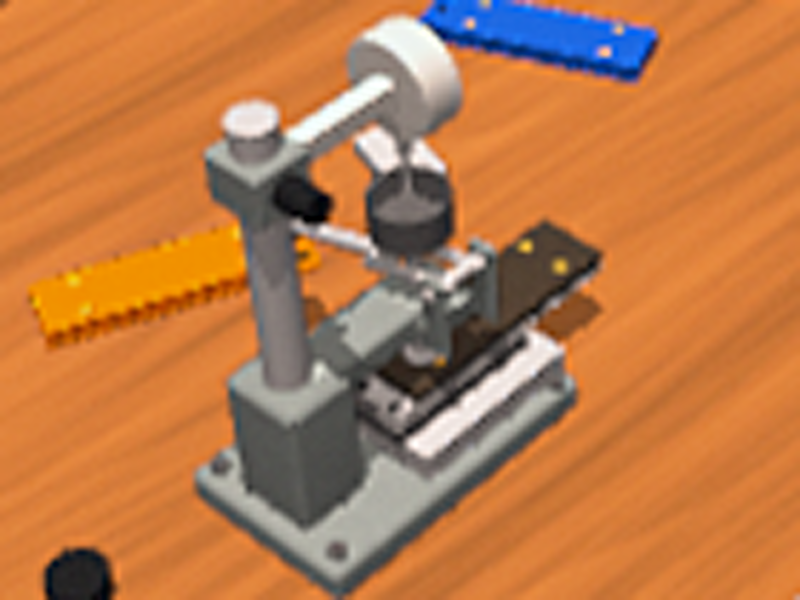

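```bash
cat > h.py <<'E'
import numpy as np, cv2
from workcell import bot
from scipy.optimize import least_squares
np.set_printoptions(precision=4,suppress=True)
def cam(n):
    d=bot.get_image(n); d["f"]=210/np.tan(np.radians(d["vertical_fov"])/2); d["T"]=np.array(d["world_from_camera"]); return d
def proj(d,P):
    c=(np.asarray(P)-d["T"][:3,3])@d["T"][:3,:3]
    return np.c_[d["f"]*c[:,0]/c[:,2]+d["cx"],d["f"]*c[:,1]/c[:,2]+d["cy"]]
def W(p,G):
    G=np.asarray(G,float)/1000; c,s=np.cos(p[2]),np.sin(p[2])
    return np.c_[p[0]+c*G[:,0]-s*G[:,1],p[1]+s*G[:,0]+c*G[:,1],G[:,2]]
def fit(obs,p0):
    # obs: list of (cam, gaugepts, pixels)
    return least_squares(lambda p:np.concatenate([(proj(d,W(p,g))-u).ravel() for d,g,u in obs]),p0,loss="soft_l1")
E
python3 - <<'E'
from h import *
t,s=cam("top"),cam("scene")
tg=[(0,-103.8,86.5),(-120,22,53),(-120,-22,53),(118,-55,22),(-62,55,22)]
tu=np.array([(392,483),(82,232),(92,325),(612,378),(205,172)])/6.6667+[305,160]
sg=[(-120,-22,53),(-120,22,53),(118,55,22),(-62,55,22),(118,-55,22)]
su=np.array([(545,222),(603,255),(340,582),(575,385),(198,475)])/5.7143+[160,190]
for o in([(t,tg,tu)],[(s,sg,su)],[(t,tg,tu),(s,sg,su)]):
    r=fit(o,[.55,-.2,-1.57]); print(r.x, r.fun.reshape(-1,2).round(1).tolist())
p=r.x
print(W(p,[(0,-103.8,86.5),(0,0,40),(40,22.5,40),(-60,0,40),(-120,0,40)]))
print(bot.sense()["time_s"])
E
```

```text
[ 0.5679 -0.1799 -1.4823] [[0.3, 0.3], [0.0, -0.3], [-0.3, 0.3], [0.9, 0.3], [-1.0, -0.8]]
[ 0.5739 -0.1796 -1.4883] [[0.0, -0.1], [0.2, 0.0], [-0.1, 0.3], [1.1, -0.9], [-1.5, 0.2]]
[ 0.5702 -0.1795 -1.4819] [[0.1, -0.5], [-0.1, -1.1], [-0.4, -0.4], [0.8, -0.5], [-1.1, -1.6], [-1.0, -0.7], [-0.7, -0.7], [-0.6, -0.4], [0.3, -1.7], [-2.1, -0.3]]
[[ 0.4668 -0.1887  0.0865]
 [ 0.5702 -0.1795  0.04  ]
 [ 0.5962 -0.2173  0.04  ]
 [ 0.5649 -0.1197  0.04  ]
 [ 0.5595 -0.0599  0.04  ]]
0.3
```

The two views fit together: the gauge origin is at about (0.570, -0.180), yaw -85°, good to about 2–3 mm. I'll move above the knob with the fingers aligned to close along gauge x.

```bash
python3 -m jog '[0.085,-0.07,0.005,0,0,0.09,0.06, 0.17,-0.14,0.01,0,0,0.18,0.06, 0.255,-0.209,0.015,0,0,0.27,0.06, 0.3405,-0.2783,0.02,0,0,0.356,0.06, 0.3405,-0.2783,0.02,0,0,0.356,0.06, 0.3405,-0.2783,0.02,0,0,0.356,0.06, 0.3405,-0.2783,0.02,0,0,0.356,0.06, 0.3405,-0.2783,0.02,0,0,0.356,0.06, 0.3405,-0.2783,0.02,0,0,0.356,0.06, 0.3405,-0.2783,0.02,0,0,0.356,0.06]'
```

```text
time_s: 1.3
eef_pos: [0.4704, -0.1813, 0.1986]
tool_rot: [[0.995, 0.102, 0.002], [0.102, -0.995, 0.004], [0.002, -0.004, -1.0]]
force: [0.3, -0.6, -0.8]
grip_width: 0.06
gripper_force: 0.0
```

```bash
python3 -m jog '[0,0,0.04,0,0,0,0.06, 0,0,0.07,0,0,0,0.06, 0,0,0.07,0,0,0,0.06, 0,0,0.07,0,0,0,0.06]'; python3 - <<'E'
from h import *
t=cam("top")["img"][150:260,290:440,::-1]; s=cam("scene")["img"][170:300,150:330,::-1]
a=cv2.resize(t,(800,587),interpolation=cv2.INTER_CUBIC)
cv2.imwrite("pics/knob.png",a)
E
```

```text
time_s: 1.7
eef_pos: [0.4673, -0.1897, 0.129]
tool_rot: [[0.996, 0.088, -0.0], [0.088, -0.996, -0.0], [-0.0, 0.0, -1.0]]
force: [-0.3, 0.3, 0.7]
grip_width: 0.0599
gripper_force: 0.0
```

View pics/knob.png

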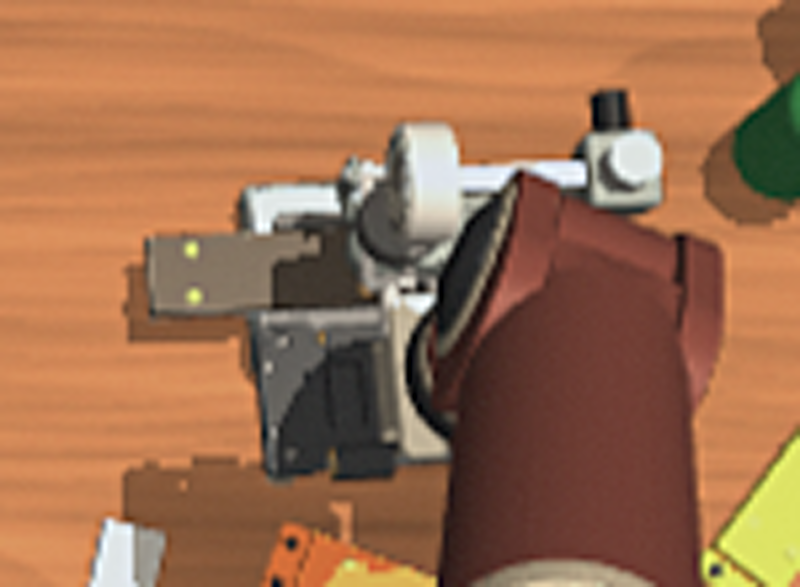

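The arm hides the knob from above, and the gripper body is clear of the gauge head. I'll descend and pinch the knob.

```bash
python3 -m jog '[0,0,0.03,0,0,0,0.06, 0,0,0.0605,0,0,0,0.06, 0,0,0.0605,0,0,0,0.06, 0,0,0.0605,0,0,0,0.015, 0,0,0.0605,0,0,0,0.015, 0,0,0.0605,0,0,0,0.015, 0,0,0.0605,0,0,0,0.015, 0,0,0.0605,0,0,0,0.015]' 15
```

```text
time_s: 2.6
eef_pos: [0.4677, -0.1875, 0.0688]
tool_rot: [[0.996, 0.089, 0.001], [0.089, -0.996, 0.002], [0.001, -0.002, -1.0]]
force: [0.4, 4.6, 1.4]
grip_width: 0.025
gripper_force: 15.1
```

```bash
python3 -m jog '[-0.0026,-0.002,-0.0096,0,0,0,0.015, -0.0045,-0.002,-0.0193,0,0,0,0.015, -0.0057,-0.002,-0.0291,0,0,0,0.015, -0.0062,-0.002,-0.039,0,0,0,0.015, -0.006,-0.002,-0.0489,0,0,0,0.015, -0.0051,-0.002,-0.0588,0,0,0,0.015, -0.0036,-0.002,-0.0686,0,0,0,0.015, -0.0014,-0.002,-0.0783,0,0,0,0.015, 0.0015,-0.002,-0.0878,0,0,0,0.015, 0.0051,-0.002,-0.097,0,0,0,0.015]' 20
```

```text
time_s: 3.6
eef_pos: [0.4704, -0.1869, 0.1654]
tool_rot: [[0.996, 0.088, -0.004], [0.088, -0.996, 0.0], [-0.004, -0.0, -1.0]]
force: [-3.0, -1.9, -4.3]
grip_width: 0.0248
gripper_force: 20.0
```

```bash
python3 -m jog '[0.0031,0,-0.0068,0,0,0,0.015, 0.0065,0,-0.0134,0,0,0,0.015, 0.0072,0,-0.0145,0,0,0,0.015, 0.0072,0,-0.0145,0,0,0,0.015, 0.0072,0,-0.0145,0,0,0,0.015, 0.0072,0,-0.0145,0,0,0,0.015]' 20
```

```text
time_s: 4.2
eef_pos: [0.4778, -0.1864, 0.1802]
tool_rot: [[0.996, 0.089, -0.004], [0.089, -0.996, -0.0], [-0.004, 0.0, -1.0]]
force: [-5.2, -2.5, 0.3]
grip_width: 0.0247
gripper_force: 20.0
```

```bash
python3 -m jog '[-0.001,0,0.001,0,0,0,0.015, -0.001,0,0.001,0,0,0,0.06, -0.001,0,0.001,0,0,0,0.06, -0.001,0,0.001,0,0,0,0.06, 0,0,-0.03,0,0,0,0.06, 0,0,-0.06,0,0,0,0.06, 0,-0.05,-0.06,0,0,0,0.06, 0,-0.1,-0.06,0,0,0,0.06, 0,-0.15,-0.06,0,0,0,0.06, 0,-0.15,-0.06,0,0,0,0.06]'
```

```text
time_s: 5.2
eef_pos: [0.4663, -0.0271, 0.2402]
tool_rot: [[0.995, 0.104, 0.001], [0.104, -0.995, 0.006], [0.002, -0.006, -1.0]]
force: [-0.5, -0.7, -0.0]
grip_width: 0.06
gripper_force: 0.0
```

```bash
python3 -m jog '[0.01,0,0,0,0,-0.15,0.08, 0.02,0,0,0,0,-0.3,0.08, 0.03,0,0,0,0,-0.45,0.08, 0.04,0,0,0,0,-0.6,0.08, 0.05,0,0,0,0,-0.75,0.08, 0.06,0,0,0,0,-0.9,0.08, 0.07,0,0,0,0,-1.05,0.08, 0.08,0,0,0,0,-1.2,0.08, 0.09,0,0,0,0,-1.35,0.08, 0.092,0.02,0,0,0,-1.5,0.08]'; python3 - <<'E'
from h import *
print(bot.sense()["q"])
t=cam("top")["img"][150:260,290:440,::-1]; s=cam("scene")["img"][170:300,150:330,::-1]
a=cv2.resize(t,(546,400),interpolation=cv2.INTER_CUBIC); b=cv2.resize(s,(800,578),interpolation=cv2.INTER_CUBIC)
cv2.imwrite("pics/up.png",b);cv2.imwrite("pics/upt.png",a)
E
```

```text
time_s: 6.2
eef_pos: [0.5611, -0.0444, 0.2401]
tool_rot: [[-0.03, 1.0, 0.002], [1.0, 0.03, 0.004], [0.004, 0.002, -1.0]]
force: [1.1, 0.0, -0.6]
grip_width: 0.08
gripper_force: 0.0
[ 0.2797  0.4774 -0.3637  1.6456  0.1851  1.0505 -0.1084]
```

View pics/up.png

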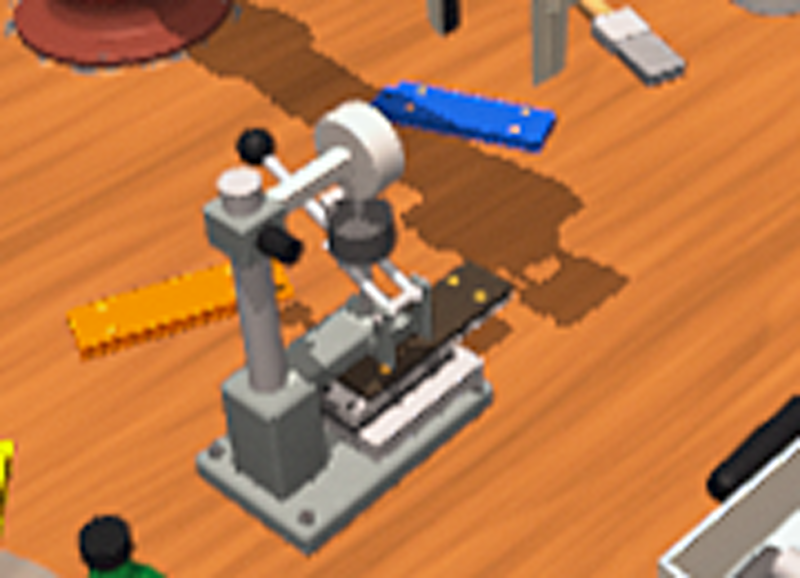

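The lever is fully up, the foot is clear of the pad, and the pad hasn't moved. Next I'll go down over the protruding square half at gauge x ≈ -85 mm.

```bash
python3 -m jog '[-0.025,0,0,0,0,-0.07,0.08, -0.049,0,0,0,0,-0.07,0.08, -0.049,0,0,0,0,-0.07,0.08, -0.049,0,0.05,0,0,-0.07,0.08, -0.049,0,0.1,0,0,-0.07,0.08, -0.049,0,0.14,0,0,-0.07,0.08, -0.049,0,0.14,0,0,-0.07,0.08, -0.049,0,0.14,0,0,-0.07,0.08, -0.049,0,0.14,0,0,-0.07,0.08, -0.049,0,0.14,0,0,-0.07,0.08]'; python3 - <<'E'
from h import *
t=cam("top")["img"][160:250,290:410,::-1]
cv2.imwrite("pics/above.png",cv2.resize(t,(800,600),interpolation=cv2.INTER_CUBIC))
E
```

```text
time_s: 7.3
eef_pos: [0.5622, -0.097, 0.1023]
tool_rot: [[-0.088, 0.996, 0.005], [0.996, 0.088, -0.0], [-0.001, 0.005, -1.0]]
force: [-0.5, 0.5, -0.6]
grip_width: 0.0801
gripper_force: 0.0
```

View pics/above.png

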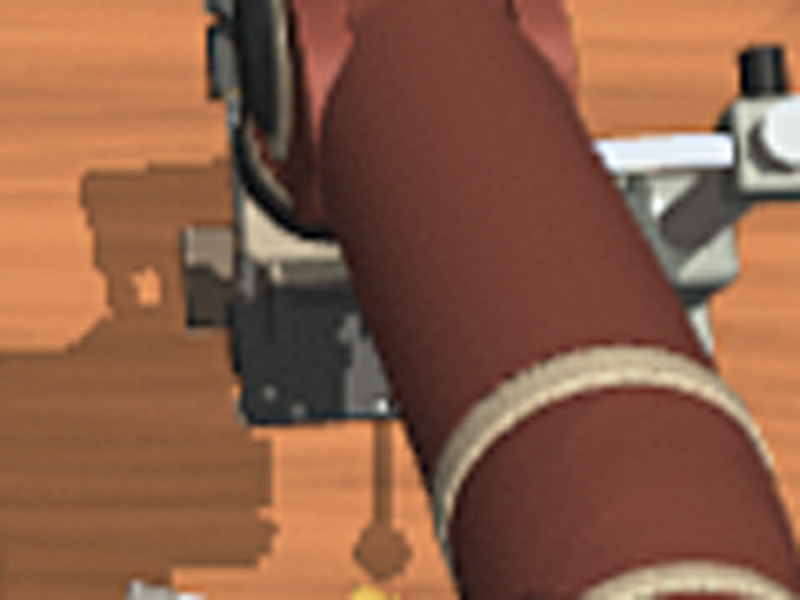

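The gripper straddles the pad's protruding end, whose tip shows at (185–235, 230–325). I'll descend the rest of the way and grip.

```bash
python3 -m jog '[0.005,0,0.04,0,0,0,0.08, 0.005,0,0.075,0,0,0,0.08, 0.005,0,0.075,0,0,0,0.08, 0.005,0,0.075,0,0,0,0.03, 0.005,0,0.075,0,0,0,0.03, 0.005,0,0.075,0,0,0,0.03, 0.005,0,0.075,0,0,0,0.03, 0.005,0,0.075,0,0,0,0.03, 0.005,0,0.075,0,0,0,0.03]' 20
```

```text
time_s: 8.25
eef_pos: [0.5603, -0.0924, 0.0253]
tool_rot: [[-0.088, 0.996, 0.001], [0.996, 0.088, -0.0], [-0.0, 0.001, -1.0]]
force: [0.1, -0.5, 2.3]
grip_width: 0.0443
gripper_force: 20.0
```

```bash
python3 -m jog '[0,0,0,0,0,0,0.03, 0,0,0,0,0,0,0.03, 0,0,-0.002,0,0,0,0.03, 0,0,-0.004,0,0,0,0.03, 0.01,0,-0.005,0,0,0,0.03, 0.03,0,-0.005,0,0,0,0.03, 0.055,0,-0.005,0,0,0,0.03, 0.08,0,-0.005,0,0,0,0.03, 0.105,0,-0.005,0,0,0,0.03, 0.13,0,-0.005,0,0,0,0.03]' 50
```

```text
time_s: 9.25
eef_pos: [0.5476, 0.0394, 0.0293]
tool_rot: [[-0.089, 0.996, -0.001], [0.996, 0.089, 0.001], [0.001, -0.001, -1.0]]
force: [1.3, 0.2, -2.6]
grip_width: 0.0437
gripper_force: 50.0
```

```bash
python3 -m jog '[0.02,0,0,0,0,0,0.03, 0.03,0,-0.01,0,0,0,0.03, 0.03,0,-0.01,0,0,0,0.03]'; python3 - <<'E'
from h import *
s=cam("scene")["img"][140:290,130:330,::-1]
cv2.imwrite("pics/out.png",cv2.resize(s,(800,600),interpolation=cv2.INTER_CUBIC))
E
```

```text
time_s: 9.55
eef_pos: [0.5463, 0.0701, 0.0409]
tool_rot: [[-0.092, 0.996, 0.002], [0.996, 0.092, 0.002], [0.002, 0.002, -1.0]]
force: [0.0, -0.2, -2.0]
grip_width: 0.0436
gripper_force: 50.0
```

View pics/out.png

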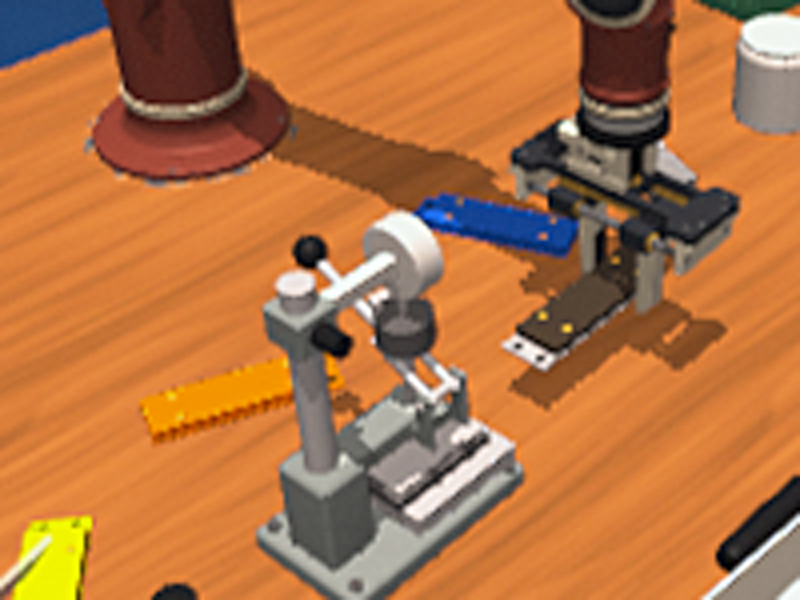

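The pad is out, level and clear of the gauge. My fingertips reach about 15 mm below its underside, too deep to lay it on the bench. So I'll rest it briefly back on the table mouth and regrip it shallower and nearer its centre.

```bash
python3 -m jog '[-0.025,-0.005,0.004,0,0,0,0.03, -0.05,-0.005,0.008,0,0,0,0.03, -0.08,-0.005,0.008,0,0,0,0.03, -0.11,-0.005,0.008,0,0,0,0.03, -0.13,-0.005,0.008,0,0,0,0.03, -0.145,-0.005,0.008,0,0,0,0.03, -0.15,-0.005,0.01,0,0,0,0.03, -0.15,-0.005,0.013,0,0,0,0.03, -0.15,-0.005,0.015,0,0,0,0.03, -0.15,-0.005,0.015,0,0,0,0.03]'
```

```text
time_s: 10.6
eef_pos: [0.5539, -0.0822, 0.025]
tool_rot: [[-0.089, 0.996, -0.001], [0.996, 0.089, -0.001], [-0.001, -0.001, -1.0]]
force: [-1.9, -2.4, 2.4]
grip_width: 0.0437
gripper_force: 50.0
```

```bash
python3 -m jog '[0,0,0,0,0,0,0.045, 0,0,0,0,0,0,0.07, 0,0,0,0,0,0,0.07, 0,0,-0.009,0,0,0,0.07, 0,0,-0.018,0,0,0,0.07, -0.013,0,-0.018,0,0,0,0.07, -0.026,0,-0.018,0,0,0,0.07, -0.026,0,-0.018,0,0,0,0.03, -0.026,0,-0.018,0,0,0,0.03, -0.026,0,-0.018,0,0,0,0.03]' 50
```

```text
time_s: 11.6
eef_pos: [0.5561, -0.1083, 0.0424]
tool_rot: [[-0.088, 0.996, -0.001], [0.996, 0.088, 0.001], [0.001, -0.001, -1.0]]
force: [-0.3, 0.2, 0.2]
grip_width: 0.0509
gripper_force: 0.0
```

```bash
python3 -m jog '[0,0,0,0,0,0,0.03, 0,0,0,0,0,0,0.03, 0,0,-0.003,0,0,0,0.03, 0,0,-0.006,0,0,0,0.03]' 50
```

```text
time_s: 12.0
eef_pos: [0.5558, -0.1083, 0.0484]
tool_rot: [[-0.088, 0.996, -0.001], [0.996, 0.088, 0.0], [0.0, -0.001, -1.0]]
force: [-0.5, 0.6, -2.8]
grip_width: 0.0432
gripper_force: 49.9
```

```bash
python3 -m jog '[0.015,0,-0.002,0,0,0,0.03, 0.04,0,-0.003,0,0,0,0.03, 0.07,0,-0.004,0,0,0,0.03, 0.1,0,-0.004,0,0,0,0.03, 0.12,0,-0.004,0,0,0,0.03, 0.13,0,-0.004,0,0,0,0.03, 0.13,0.005,-0.004,0,0,0.15,0.03, 0.13,0.01,-0.004,0,0,0.3,0.03, 0.13,0.015,-0.004,0,0,0.45,0.03, 0.13,0.02,-0.004,0,0,0.6,0.03]'
```

```text
time_s: 13.0
eef_pos: [0.5649, 0.0225, 0.0527]
tool_rot: [[0.496, 0.868, -0.0], [0.868, -0.496, -0.0], [-0.0, -0.0, -1.0]]
force: [0.3, 1.0, -2.5]
grip_width: 0.0434
gripper_force: 49.9
```

```bash
python3 -m jog '[0,0,0,0,0,0.15,0.03, 0,0,0,0,0,0.3,0.03, 0,0,0,0,0,0.45,0.03, 0,0,0,0,0,0.6,0.03, 0,0,0.01,0,0,0.75,0.03, 0,0,0.02,0,0,0.9,0.03, 0,0,0.03,0,0,0.97,0.03, 0,0,0.03,0,0,0.97,0.03, 0,0,0.03,0,0,0.97,0.03]'; python3 -c "
from workcell import bot;print(bot.sense()['q'])"
```

```text
time_s: 13.9
eef_pos: [0.5648, 0.0227, 0.0227]
tool_rot: [[0.996, 0.09, -0.0], [0.09, -0.996, 0.0], [-0.0, -0.0, -1.0]]
force: [-0.2, 0.0, -3.7]
grip_width: 0.0435
gripper_force: 49.9
[-0.178802    0.75068166  0.15859563  1.85819739 -0.20804053  0.54884784
 -1.3644744 ]
```

```bash
python3 -m jog '[0,0,0.01,0,0,0,0.03, 0,0,0.017,0,0,0,0.03, 0,0,0.0195,0,0,0,0.03, 0,0,0.0195,0,0,0,0.03, 0,0,0.0195,0,0,0,0.047, 0,0,0.0195,0,0,0,0.07, 0,0,0.0195,0,0,0,0.075, 0,0,0.0195,0,0,0,0.075, 0,0,-0.02,0,0,0,0.075, 0,0,-0.05,0,0,0,0.075]'
```

```text
time_s: 14.9
eef_pos: [0.5648, 0.0225, 0.0735]
tool_rot: [[0.996, 0.089, -0.001], [0.089, -0.996, -0.0], [-0.001, 0.0, -1.0]]
force: [1.1, -0.6, -0.5]
grip_width: 0.0749
gripper_force: 0.0
```

```bash
python3 -m jog '[-0.03,0,0,0,0,-0.15,0.075, -0.058,0,0,0,0,-0.3,0.075, -0.058,0,0,0,0,-0.45,0.075, -0.058,0,0,0,0,-0.6,0.075, -0.058,0,0,0,0,-0.75,0.075, -0.058,0,0,0,0,-0.9,0.075, -0.058,0,0,0,0,-1.05,0.075, -0.058,0,0,0,0,-1.2,0.075, -0.058,0,0,0,0,-1.35,0.075, -0.058,0,0,0,0,-1.5,0.075]'
```

```text
time_s: 15.9
eef_pos: [0.5072, 0.0173, 0.0729]
tool_rot: [[-0.024, 1.0, 0.001], [1.0, 0.024, -0.0], [-0.0, 0.001, -1.0]]
force: [0.7, 0.4, -0.6]
grip_width: 0.0748
gripper_force: 0.0
```

```bash
python3 -m jog '[0,0,0,0,0,-0.15,0.075, 0,0,0,0,0,-0.3,0.075, 0,0,0,0,0,-0.45,0.075, 0,0,0,0,0,-0.6,0.075, 0,0,0,0,0,-0.75,0.075, 0,0,0,0,0,-0.9,0.075, 0,0,0,0,0,-1.05,0.075, 0,0,0,0,0,-1.2,0.075, 0,0,0,0,0,-1.4,0.075, 0,0,0,0,0,-1.6416,0.075]'; python3 - <<'E'
from h import *
print(bot.sense()["q"])
s=cam("scene")["img"][110:260,160:360,::-1]
cv2.imwrite("pics/flip.png",cv2.resize(s,(800,600),interpolation=cv2.INTER_CUBIC))
E
```

```text
time_s: 16.9
eef_pos: [0.5072, 0.0171, 0.0728]
tool_rot: [[-0.999, 0.047, 0.0], [0.047, 0.999, -0.001], [-0.001, -0.001, -1.0]]
force: [-0.5, 0.4, -0.2]
grip_width: 0.075
gripper_force: 0.0
[ 0.3565  0.693  -0.6706  1.9744  0.6617  0.7038  0.7965]
```

View pics/flip.png

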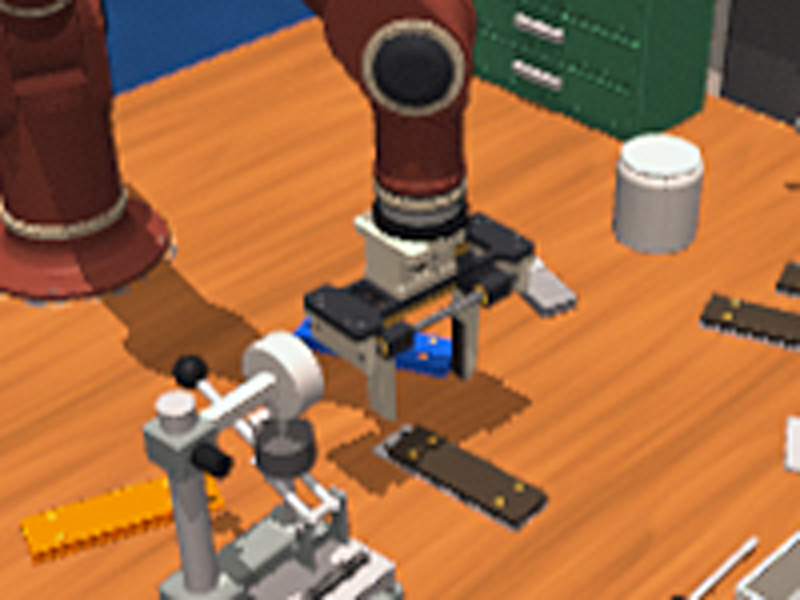

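The pad lies flat on the bench with its tab towards the robot and the gripper half-turned above the tab half. I'll finish the alignment, descend and grip.

```bash
python3 -m jog '[0,0,0.02,0,0,-0.137,0.075, 0,0,0.05,0,0,-0.137,0.075, 0,0,0.0665,0,0,-0.137,0.075, 0,0,0.07,0,0,-0.137,0.075, 0,0,0.07,0,0,-0.137,0.03, 0,0,0.07,0,0,-0.137,0.03, 0,0,0.07,0,0,-0.137,0.03, 0,0,0.07,0,0,-0.137,0.03, 0,0,0.07,0,0,-0.137,0.03, 0,0,0.07,0,0,-0.137,0.03]' 55
```

```text
time_s: 17.95
eef_pos: [0.5075, 0.0178, 0.0034]
tool_rot: [[-0.996, -0.084, 0.001], [-0.084, 0.996, 0.0], [-0.001, 0.0, -1.0]]
force: [-0.8, 0.8, 4.8]
grip_width: 0.0432
gripper_force: 55.0
```

```bash
python3 -m jog '[0,0,-0.005,0,0,0,0.03, 0,0,-0.025,0,0,0,0.03, -0.005,0,-0.05,0,0,0.1,0.03, -0.01,0,-0.05,0,0,0.25,0.03, -0.015,0,-0.05,0,0,0.4,0.03, -0.02,0,-0.05,0,0,0.55,0.03, -0.025,0,-0.05,0,0,0.7,0.03, -0.03,0,-0.05,0,0,0.85,0.03, -0.035,0,-0.05,0,0,1.0,0.03, -0.039,0,-0.05,0,0,1.15,0.03]'
```

```text
time_s: 18.95
eef_pos: [0.5452, 0.0206, 0.0522]
tool_rot: [[-0.478, 0.878, -0.002], [0.878, 0.478, 0.0], [0.001, -0.002, -1.0]]
force: [-0.3, -0.2, -3.2]
grip_width: 0.0433
gripper_force: 55.2
```

```bash
python3 -m jog '[0,0,0,0,0,0.15,0.03, 0,0,0,0,0,0.3,0.03, 0,0,0,0,0,0.415,0.03, 0,0,0,0,0,0.415,0.03, 0,0,0,0,0,0.415,0.03]'; python3 - <<'E'
from h import *
print(bot.sense()["q"], bot.sense()["eef_pos"])
t=cam("top");s=cam("scene")
a=cv2.resize(t["img"][150:255,240:400,::-1],(457,300),interpolation=cv2.INTER_CUBIC)
b=cv2.resize(s["img"][180:290,180:340,::-1],(436,300),interpolation=cv2.INTER_CUBIC)
cv2.imwrite("pics/pre.png",cv2.resize(s["img"][150:285,180:360,::-1],(800,600),interpolation=cv2.INTER_CUBIC))
E
```

```text
time_s: 19.45
eef_pos: [0.5454, 0.0208, 0.0524]
tool_rot: [[-0.093, 0.996, -0.001], [0.996, 0.093, 0.0], [0.0, -0.001, -1.0]]
force: [0.7, -0.4, -3.1]
grip_width: 0.0432
gripper_force: 55.2
[ 0.0888  0.6903 -0.2592  1.8888  0.2928  0.6005 -0.2641] [0.5454 0.0208 0.0524]
```

View pics/pre.png

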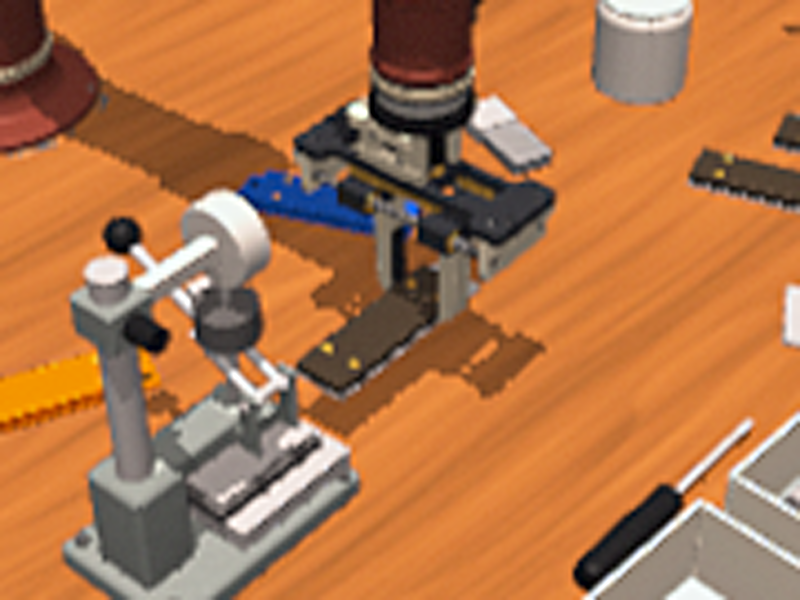

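All ten pictures are used, so from here I'll work by force sensing. The pad is held level, square end towards the mouth, about 5 mm off the fence line. I'll slide it in over the table, stopping short of the end stop.

```bash
python3 -m jog '[-0.015,0,0.002,0,0,0,0.03, -0.035,0,0.003,0,0,0,0.03, -0.055,0,0.003,0,0,0,0.03, -0.075,0,0.003,0,0,0,0.03, -0.095,0,0.003,0,0,0,0.03, -0.108,0,0.003,0,0,0,0.03, -0.112,0,0.003,0,0,0,0.03, -0.112,0,0.006,0,0,0,0.03, -0.112,0,0.008,0,0,0,0.03, -0.112,0,0.008,0,0,0,0.03]'
```

```text
time_s: 20.55
eef_pos: [0.5557, -0.0893, 0.0444]
tool_rot: [[-0.092, 0.996, -0.001], [0.996, 0.092, 0.001], [0.001, -0.001, -1.0]]
force: [-0.2, 0.3, -2.4]
grip_width: 0.0437
gripper_force: 55.1
```

```bash
python3 -m jog '[0,0,0.0005,0,0,0,0.03, 0,0,0.001,0,0,0,0.03, -0.002,0,0.001,0,0,0,0.03, -0.004,0,0.001,0,0,0,0.03, -0.006,0,0.001,0,0,0,0.03, -0.008,0,0.001,0,0,0,0.03, -0.008,0,0.001,0,0,0,0.03]'
```

```text
time_s: 21.25
eef_pos: [0.5568, -0.0996, 0.0437]
tool_rot: [[-0.089, 0.996, 0.0], [0.996, 0.089, -0.001], [-0.001, 0.0, -1.0]]
force: [0.4, 0.0, -2.2]
grip_width: 0.0429
gripper_force: 55.1
```

```bash
python3 -m jog '[-0.001,0,0.0003,0,0,0,0.03, -0.002,0,0.0005,0,0,0,0.03, -0.003,0,0.0005,0,0,0,0.03, -0.003,0,0.0005,0,0,0,0.03]'
```

```text
time_s: 21.65
eef_pos: [0.5572, -0.1012, 0.0434]
tool_rot: [[-0.09, 0.996, 0.001], [0.996, 0.09, 0.001], [0.001, 0.001, -1.0]]
force: [-1.1, 1.6, -0.2]
grip_width: 0.0435
gripper_force: 55.1
```

```bash
python3 -m jog '[-0.001,0,0,0,0,0,0.03, -0.002,0,0,0,0,0,0.03, -0.002,0,0,0,0,0,0.03]'
```

```text
time_s: 21.95
eef_pos: [0.5576, -0.1035, 0.0434]
tool_rot: [[-0.09, 0.996, 0.001], [0.996, 0.09, 0.0], [0.0, 0.001, -1.0]]
force: [-0.5, 2.7, 1.2]
grip_width: 0.0437
gripper_force: 55.1
```

```bash
python3 -m jog '[0,0.001,0,0,0,0,0.03, 0,0.002,0,0,0,0,0.03, 0,0.003,0,0,0,0,0.03, 0,0.004,0,0,0,0,0.03, 0,0.004,0,0,0,0,0.03]'
```

```text
time_s: 22.45
eef_pos: [0.5577, -0.1035, 0.0433]
tool_rot: [[-0.089, 0.996, -0.007], [0.996, 0.089, -0.001], [0.0, -0.007, -1.0]]
force: [-6.9, 2.5, 8.3]
grip_width: 0.0432
gripper_force: 55.4
```

```bash
python3 - <<'E'
from h import *
s=bot.sense(); print(s["eef_pos"],s["force"],s["torque"],s["q"])
E
python3 -m jog '[0,-0.003,0,0,0,0,0.03, 0,-0.003,0,0,0,0,0.03, 0,-0.003,0,0,0,0,0.03]'
python3 - <<'E'
from h import *
s=bot.sense(); print(s["force"],s["torque"])
E
```

```text
[ 0.5577 -0.1035  0.0433] [-6.9341  2.4683  8.2797] [ 0.513   1.316  -0.0659] [ 0.3195  0.7317 -0.2795  1.8269  0.3185  0.6345 -0.0625]
time_s: 22.75
eef_pos: [0.5576, -0.1037, 0.0433]
tool_rot: [[-0.09, 0.996, -0.001], [0.996, 0.09, -0.0], [0.0, -0.001, -1.0]]
force: [-1.8, 3.2, 5.6]
grip_width: 0.0435
gripper_force: 55.2
[-1.8158  3.2353  5.631 ] [0.4932 0.5087 0.0463]
```

Torque about the vertical is almost zero, so the resistance looks like friction from a slightly pitched grip, not the fence. I'll release so the pad settles flat, then regrip deeper and slide it without downward load.

```bash
python3 -m jog '[0.001,-0.001,-0.0005,0,0,0,0.044, 0.001,-0.001,-0.0005,0,0,0,0.06, 0.001,-0.001,-0.0005,0,0,0,0.06, 0.001,-0.001,-0.0005,0,0,0,0.06, 0.004,-0.001,0.004,0,0,0,0.06, 0.004,-0.001,0.009,0,0,0,0.06, 0.004,-0.001,0.014,0,0,0,0.06, 0.004,-0.001,0.014,0,0,0,0.06]'
python3 - <<'E'
from h import *
s=bot.sense(); print(s["force"],s["torque"])
E
```

```text
time_s: 23.55
eef_pos: [0.5561, -0.0997, 0.0282]
tool_rot: [[-0.09, 0.996, -0.002], [0.996, 0.09, 0.0], [0.0, -0.002, -1.0]]
force: [-0.2, 0.1, -0.2]
grip_width: 0.0599
gripper_force: 0.0
[-0.2173  0.0615 -0.1834] [-0.0481 -0.0609  0.0025]
```

```bash
python3 -m jog '[0,0,0,0,0,0,0.03, 0,0,0,0,0,0,0.03, 0,0,0,0,0,0,0.03, 0,0,0,0,0,0,0.03, 0,0,0,0,0,0,0.03, 0,0,0,0,0,0,0.03]' 15
python3 - <<'E'
from h import *
s=bot.sense(); print(s["force"],s["torque"])
E
```

```text
time_s: 24.15
eef_pos: [0.557, -0.0998, 0.0293]
tool_rot: [[-0.09, 0.996, 0.001], [0.996, 0.09, 0.0], [-0.0, 0.001, -1.0]]
force: [0.5, -0.6, -0.4]
grip_width: 0.0447
gripper_force: 15.0
[ 0.5402 -0.6191 -0.3958] [ 0.0045 -0.1174  0.033 ]
```

Gripped with almost no load. Now I'll slide towards the fence.

```bash
python3 -m jog '[0,0.001,0,0,0,0,0.03, 0,0.002,0,0,0,0,0.03, 0,0.003,0,0,0,0,0.03, 0,0.003,0,0,0,0,0.03]' 15
python3 - <<'E'
from h import *
s=bot.sense(); print(s["force"],s["torque"])
E
```

```text
time_s: 24.55
eef_pos: [0.5584, -0.0997, 0.029]
tool_rot: [[-0.089, 0.996, -0.003], [0.996, 0.089, -0.0], [0.0, -0.003, -1.0]]
force: [-4.7, -0.0, 3.8]
grip_width: 0.0445
gripper_force: 15.0
[-4.7338 -0.0011  3.8418] [-0.061   0.8339 -0.0976]
```

```bash
S='from h import *
s=bot.sense(); print(s["force"],s["torque"])'
python3 -m jog '[0,0,0,0,0,-0.01,0.03, 0,0,0,0,0,-0.01,0.03]' ; python3 -c "$S"
python3 -m jog '[0,0,0,0,0,-0.01,0.03, 0,0,0,0,0,-0.01,0.03]' ; python3 -c "$S"
python3 -m jog '[0,0,0,0,0,-0.01,0.03, 0,0,0,0,0,-0.01,0.03]' ; python3 -c "$S"
```

```text
time_s: 24.75
eef_pos: [0.5587, -0.0996, 0.029]
tool_rot: [[-0.099, 0.995, -0.002], [0.995, 0.099, -0.0], [0.0, -0.002, -1.0]]
force: [-4.9, -0.1, 5.0]
grip_width: 0.0443
gripper_force: 15.0
[-4.9383 -0.0632  4.9624] [-0.0361  1.0447 -0.2876]
time_s: 24.95
eef_pos: [0.5587, -0.0996, 0.029]
tool_rot: [[-0.108, 0.994, -0.002], [0.994, 0.108, 0.0], [0.001, -0.002, -1.0]]
force: [-4.8, 0.6, 3.8]
grip_width: 0.0448
gripper_force: 15.1
[-4.7576  0.6245  3.773 ] [-0.0622  1.0662 -0.4045]
time_s: 25.15
eef_pos: [0.5586, -0.0994, 0.029]
tool_rot: [[-0.118, 0.993, -0.002], [0.993, 0.118, 0.001], [0.001, -0.002, -1.0]]
force: [-5.2, 0.3, 3.9]
grip_width: 0.0444
gripper_force: 15.2
[-5.2233  0.2893  3.9001] [ 0.0093  1.0371 -0.4489]
```

```bash
S='from h import *
s=bot.sense(); print(s["force"],s["torque"])'
python3 -m jog '[0,-0.003,0,0,0,0.015,0.03, 0,-0.003,0,0,0,0.028,0.03, 0,-0.003,0,0,0,0.028,0.03, 0,-0.003,0,0,0,0.028,0.03, 0,-0.003,-0.001,0,0,0.028,0.03, 0,-0.003,-0.002,0,0,0.028,0.03, 0,-0.003,-0.003,0,0,0.028,0.03, 0,-0.003,-0.003,0,0,0.028,0.03]' 55; python3 -c "$S"
python3 -m jog '[0,0.001,0,0,0,0,0.03, 0,0.002,0,0,0,0,0.03, 0,0.003,0,0,0,0,0.03, 0,0.003,0,0,0,0,0.03]' ; python3 -c "$S"
```

```text
time_s: 25.95
eef_pos: [0.5567, -0.0998, 0.0322]
tool_rot: [[-0.092, 0.996, -0.0], [0.996, 0.092, 0.0], [0.0, -0.0, -1.0]]
force: [-0.3, 0.0, -3.4]
grip_width: 0.044
gripper_force: 55.0
[-0.275   0.0292 -3.4422] [ 0.0683 -0.1057 -0.0084]
time_s: 26.35
eef_pos: [0.5601, -0.0995, 0.0322]
tool_rot: [[-0.092, 0.996, 0.0], [0.996, 0.092, 0.0], [0.0, 0.0, -1.0]]
force: [-0.5, -0.2, -3.0]
grip_width: 0.0434
gripper_force: 55.0
[-0.4657 -0.1939 -2.9783] [ 0.0668 -0.1098 -0.0133]
```

So it was friction: lifted 3 mm, the pad moves freely. I'll continue to the fence with it lifted.

```bash
S='from h import *
s=bot.sense(); print(s["force"],s["torque"])'
python3 -m jog '[0,0.001,0,0,0,0,0.03, 0,0.001,0,0,0,0,0.03]' ; python3 -c "$S"
python3 -m jog '[0,0.001,0,0,0,0,0.03, 0,0.001,0,0,0,0,0.03]' ; python3 -c "$S"
python3 -m jog '[0,0.001,0,0,0,0,0.03, 0,0.001,0,0,0,0,0.03]' ; python3 -c "$S"
```

```text
time_s: 26.55
eef_pos: [0.561, -0.0994, 0.0322]
tool_rot: [[-0.092, 0.996, 0.0], [0.996, 0.092, 0.0], [0.0, 0.0, -1.0]]
force: [-0.1, -1.0, -3.3]
grip_width: 0.0435
gripper_force: 55.0
[-0.1323 -1.0154 -3.2535] [ 0.0978 -0.076   0.0314]
time_s: 26.75
eef_pos: [0.5618, -0.0994, 0.0322]
tool_rot: [[-0.092, 0.996, -0.0], [0.996, 0.092, 0.0], [0.0, -0.0, -1.0]]
force: [0.6, 0.1, -1.9]
grip_width: 0.0436
gripper_force: 55.0
[ 0.5832  0.092  -1.9296] [ 0.0881 -0.0854 -0.0205]
time_s: 26.95
eef_pos: [0.5621, -0.0993, 0.032]
tool_rot: [[-0.091, 0.996, -0.002], [0.996, 0.091, 0.0], [0.0, -0.002, -1.0]]
force: [-0.8, -0.7, -1.9]
grip_width: 0.0439
gripper_force: 55.0
[-0.8474 -0.6896 -1.8541] [ 0.0709  0.1742 -0.1285]
```

```bash
S='from h import *
s=bot.sense(); print(s["force"],s["torque"])'
python3 -m jog '[0,0.001,0,0,0,0,0.03, 0,0.001,0,0,0,0,0.03]' ; python3 -c "$S"
python3 -m jog '[0,0.001,0,0,0,0,0.03, 0,0.001,0,0,0,0,0.03]' ; python3 -c "$S"
```

```text
time_s: 27.15
eef_pos: [0.5624, -0.0992, 0.0318]
tool_rot: [[-0.091, 0.996, -0.003], [0.996, 0.091, 0.0], [0.0, -0.003, -1.0]]
force: [-3.1, 0.4, -1.6]
grip_width: 0.0438
gripper_force: 55.0
[-3.1014  0.417  -1.5766] [ 0.1258  0.5754 -0.3536]
time_s: 27.35
eef_pos: [0.5628, -0.0992, 0.0317]
tool_rot: [[-0.09, 0.996, -0.004], [0.996, 0.09, 0.0], [0.001, -0.004, -1.0]]
force: [-5.1, 1.1, -2.1]
grip_width: 0.0439
gripper_force: 55.1
[-5.1158  1.1085 -2.0651] [ 0.1483  0.9948 -0.5237]
```

```bash
S='from h import *
s=bot.sense(); print(s["force"],s["torque"], s["torque"][2]/s["force"][0])'
python3 -m jog '[0,0,0,0,0,0.006,0.03, 0,0,0,0,0,0.006,0.03]' ; python3 -c "$S"
python3 -m jog '[0,0,0,0,0,0.006,0.03, 0,0,0,0,0,0.006,0.03]' ; python3 -c "$S"
```

```text
time_s: 27.55
eef_pos: [0.5631, -0.0991, 0.0318]
tool_rot: [[-0.086, 0.996, -0.004], [0.996, 0.086, 0.0], [0.0, -0.004, -1.0]]
force: [-5.4, 1.1, -1.4]
grip_width: 0.044
gripper_force: 55.1
[-5.3886  1.0698 -1.3963] [ 0.1489  1.0518 -0.4356] 0.08082947978700221
time_s: 27.75
eef_pos: [0.5632, -0.099, 0.0318]
tool_rot: [[-0.081, 0.997, -0.003], [0.997, 0.081, -0.0], [0.0, -0.003, -1.0]]
force: [-4.5, -0.2, -1.5]
grip_width: 0.0437
gripper_force: 55.0
[-4.4898 -0.2088 -1.5316] [ 0.1626  1.0487 -0.2344] 0.0521968471251788
```

Around tool yaw 0.085 the contact spans the fence. Now I'll ease off the fence slightly and go in to the end stop.

```bash
S='from h import *
s=bot.sense(); print(s["force"],s["torque"])'
python3 -m jog '[0,-0.001,0,0,0,-0.003,0.03, -0.001,-0.001,0,0,0,-0.003,0.03, -0.002,-0.001,0,0,0,-0.003,0.03, -0.002,-0.001,0,0,0,-0.003,0.03]' ; python3 -c "$S"
python3 -m jog '[-0.001,0,0,0,0,0,0.03, -0.002,0,0,0,0,0,0.03, -0.002,0,0,0,0,0,0.03]' ; python3 -c "$S"
python3 -m jog '[-0.001,0,0,0,0,0,0.03, -0.002,0,0,0,0,0,0.03, -0.002,0,0,0,0,0,0.03]' ; python3 -c "$S"
```

```text
time_s: 28.15
eef_pos: [0.5631, -0.0996, 0.0319]
tool_rot: [[-0.084, 0.996, -0.002], [0.996, 0.084, 0.002], [0.002, -0.002, -1.0]]
force: [-5.0, 3.2, -1.5]
grip_width: 0.0435
gripper_force: 55.0
[-5.0117  3.2163 -1.4891] [ 0.6692  1.0223 -0.3568]
time_s: 28.45
eef_pos: [0.5632, -0.0996, 0.0319]
tool_rot: [[-0.085, 0.996, -0.002], [0.996, 0.085, 0.005], [0.005, -0.002, -1.0]]
force: [-5.4, 5.1, -2.5]
grip_width: 0.0436
gripper_force: 55.1
[-5.3919  5.1057 -2.4866] [ 1.1791  1.0885 -0.3734]
time_s: 28.75
eef_pos: [0.5631, -0.0996, 0.0319]
tool_rot: [[-0.086, 0.996, -0.003], [0.996, 0.086, 0.007], [0.007, -0.002, -1.0]]
force: [-5.9, 8.8, -0.9]
grip_width: 0.0438
gripper_force: 55.1
[-5.9092  8.8445 -0.855 ] [ 1.7091  1.2088 -0.4249]
```

It's home against both stops (Fy 8.8 N, Fx -5.9 N). I'll ease the load, set the pad down and release.

```bash
S='from h import *
s=bot.sense(); print(s["force"],s["torque"])'
python3 -m jog '[0.002,-0.0005,0.001,0,0,0,0.03, 0.0035,-0.001,0.002,0,0,0,0.03, 0.0035,-0.001,0.003,0,0,0,0.03, 0.0035,-0.001,0.0033,0,0,0,0.03, 0.0035,-0.001,0.0033,0,0,0,0.03]' ; python3 -c "$S"
```

```text
time_s: 29.25
eef_pos: [0.5631, -0.0995, 0.0293]
tool_rot: [[-0.084, 0.996, 0.0], [0.996, 0.084, 0.003], [0.002, 0.001, -1.0]]
force: [-5.2, 4.7, 0.7]
grip_width: 0.0439
gripper_force: 55.1
[-5.1571  4.6794  0.6596] [ 0.7266  0.8938 -0.34  ]
```

```bash
python3 -m jog '[0,0,0,0,0,0,0.043, 0,0,0,0,0,0,0.048, 0,0,0,0,0,0,0.054, 0.001,-0.002,0,0,0,0,0.06, 0.001,-0.002,0,0,0,0,0.065, 0.001,-0.002,0,0,0,0,0.065]' 5
python3 -m jog '[0.02,0,0,0,0,0,0.065, 0.06,0,0,0,0,0,0.065, 0.1,0,0,0,0,0,0.065, 0.1,0,0,0,0,0,0.065, 0.1,0,0,0,0,0,0.065]'
```

```text
time_s: 29.85
eef_pos: [0.5617, -0.1014, 0.0292]
tool_rot: [[-0.083, 0.997, 0.002], [0.997, 0.083, -0.0], [-0.001, 0.002, -1.0]]
force: [0.4, 0.8, 0.5]
grip_width: 0.0646
gripper_force: 0.0
time_s: 30.35
eef_pos: [0.553, -0.0001, 0.0291]
tool_rot: [[-0.086, 0.996, 0.001], [0.996, 0.086, 0.0], [0.0, 0.001, -1.0]]
force: [-0.9, 0.6, 0.0]
grip_width: 0.065
gripper_force: 0.0
```

Released and backed off. Next I'll push the tab end gently with closed fingers to check it's fully home.

```bash
python3 -m jog '[0,0,0,0,0,0,0, 0,0,0,0,0,0,0, 0,0,0,0,0,0,0, 0,0,0,0,0,0,0, -0.02,0.001,0,0,0,0,0, -0.035,0.001,0,0,0,0,0, -0.043,0.001,0,0,0,0,0, -0.047,0.001,0,0,0,0,0, -0.049,0.001,0,0,0,0,0, -0.049,0.001,0,0,0,0,0]' 10
for i in 1 2; do python3 -m jog '[-0.001,0,0,0,0,0,0, -0.002,0,0,0,0,0,0, -0.002,0,0,0,0,0,0]' | grep -E "eef|force:"; done
```

```text
time_s: 31.35
eef_pos: [0.5576, -0.0497, 0.0289]
tool_rot: [[-0.083, 0.997, -0.0], [0.997, 0.083, 0.001], [0.001, 0.0, -1.0]]
force: [0.5, -0.4, 0.7]
grip_width: 0.0008
gripper_force: 0.0
eef_pos: [0.5578, -0.0509, 0.0289]
force: [0.6, 0.7, -0.1]
gripper_force: 0.7
eef_pos: [0.5578, -0.051, 0.0289]
force: [-0.8, 5.2, 1.4]
gripper_force: 2.7
```

The tab end didn't move under 5 N, so the pad is home. I'll retreat and return to the knob.

```bash
python3 -m jog '[0.015,0,0,0,0,0,0, 0.03,0,0,0,0,0,0, 0.031,0,-0.05,0,0,0,0, 0.031,0,-0.1,0,0,0,0, 0.031,0,-0.15,0,0,0,0, 0.031,0,-0.2,0,0,0,0.03, 0.031,-0.01,-0.22,0,0,0.15,0.06, 0.031,-0.03,-0.22,0,0,0.3,0.06, 0.031,-0.05,-0.22,0,0,0.45,0.06, 0.031,-0.0877,-0.22,0,0,0.6,0.06]'
python3 -m jog '[0,0,0,0,0,0.15,0.06, 0,0,0,0,0,0.3,0.06, 0,0,0,0,0,0.45,0.06, 0,0,0,0,0,0.6,0.06, 0,0,0,0,0,0.75,0.06, 0,0,0,0,0,0.9,0.06, 0,0,0,0,0,0.968,0.06, 0,0,0,0,0,0.968,0.06, 0,0,0,0,0,0.968,0.06]'
```

```text
time_s: 32.95
eef_pos: [0.4687, -0.0296, 0.2491]
tool_rot: [[0.498, 0.867, 0.003], [0.867, -0.498, -0.0], [0.001, 0.002, -1.0]]
force: [-0.2, 0.7, -0.5]
grip_width: 0.0358
gripper_force: 0.0
time_s: 33.85
eef_pos: [0.4679, -0.0299, 0.2489]
tool_rot: [[0.996, 0.088, -0.0], [0.088, -0.996, -0.0], [-0.0, 0.0, -1.0]]
force: [-0.4, 0.8, -0.7]
grip_width: 0.06
gripper_force: 0.0
```

```bash
python3 -m jog '[0,0.05,0,0,0,0,0.06, -0.002,0.1,0,0,0,0,0.06, -0.0042,0.14,0,0,0,0,0.06, -0.0042,0.157,0,0,0,0,0.06, -0.0042,0.157,0,0,0,0,0.06, -0.0042,0.157,0,0,0,0,0.06, -0.0042,0.157,0.035,0,0,0,0.06, -0.0042,0.157,0.065,0,0,0,0.06, -0.0042,0.157,0.0705,0,0,0,0.06, -0.0042,0.157,0.0705,0,0,0,0.06]'
python3 -m jog '[0,0,0,0,0,0,0.015, 0,0,0,0,0,0,0.015, 0,0,0,0,0,0,0.015, 0,0,0,0,0,0,0.015, 0,0,0,0,0,0,0.015]' 20
```

```text
time_s: 34.85
eef_pos: [0.4772, -0.1853, 0.178]
tool_rot: [[0.996, 0.089, -0.002], [0.089, -0.996, 0.002], [-0.002, -0.002, -1.0]]
force: [0.1, -0.3, -0.1]
grip_width: 0.0598
gripper_force: 0.0
time_s: 35.35
eef_pos: [0.4774, -0.1867, 0.1787]
tool_rot: [[0.996, 0.086, 0.0], [0.086, -0.996, 0.001], [0.0, -0.001, -1.0]]
force: [0.4, 2.6, -0.5]
grip_width: 0.0247
gripper_force: 20.1
```

```bash
python3 -m jog '[-0.0023,0,0.0044,0,0,0,0.015, -0.0055,0,0.0111,0,0,0,0.015, -0.0084,0,0.0179,0,0,0,0.015, -0.0116,0,0.0273,0,0,0,0.015, -0.0142,0,0.0369,0,0,0,0.015, -0.0161,0,0.0466,0,0,0,0.015, -0.017,0,0.054,0,0,0,0.015, -0.0176,0,0.0614,0,0,0,0.015, -0.0178,0,0.0664,0,0,0,0.015, -0.0178,0,0.0688,0,0,0,0.015]' 20
```

```text
time_s: 36.35
eef_pos: [0.4605, -0.1881, 0.1087]
tool_rot: [[0.996, 0.087, 0.001], [0.087, -0.996, 0.001], [0.001, -0.0, -1.0]]
force: [3.2, 2.8, 1.5]
grip_width: 0.0245
gripper_force: 20.0
```

```bash
python3 -m jog '[0,0,0.0037,0,0,0,0.015, 0.0002,0,0.0074,0,0,0,0.015, 0.0004,0,0.0111,0,0,0,0.015, 0.0008,0,0.0148,0,0,0,0.015, 0.0012,0,0.0185,0,0,0,0.015, 0.0017,0,0.0222,0,0,0,0.015, 0.0024,0,0.0259,0,0,0,0.015, 0.0031,0,0.0295,0,0,0,0.015, 0.0042,0,0.0344,0,0,0,0.015, 0.0052,0,0.0379,0,0,0,0.015]' 20
python3 -m jog '[0.001,0,0.0036,0,0,0,0.015, 0.0014,0,0.006,0,0,0,0.015, 0.0014,0,0.007,0,0,0,0.015, 0.0014,0,0.007,0,0,0,0.015]' 20
```

```text
time_s: 37.35
eef_pos: [0.465, -0.1878, 0.0713]
tool_rot: [[0.996, 0.087, 0.0], [0.087, -0.996, 0.0], [0.0, -0.0, -1.0]]
force: [1.9, 4.2, 6.5]
grip_width: 0.0246
gripper_force: 20.0
time_s: 37.75
eef_pos: [0.4663, -0.1878, 0.0661]
tool_rot: [[0.996, 0.086, 0.001], [0.086, -0.996, 0.0], [0.001, -0.0, -1.0]]
force: [0.2, 5.2, 15.1]
grip_width: 0.0248
gripper_force: 20.0
```

The lever is against its lower stop (15 N). I'll ease off, release and retreat.

```bash
python3 -m jog '[0,-0.002,-0.003,0,0,0,0.015, 0,-0.002,-0.003,0,0,0,0.04, 0,-0.002,-0.003,0,0,0,0.07, 0,-0.002,-0.003,0,0,0,0.07, 0,-0.002,-0.003,0,0,0,0.07, 0,-0.002,-0.04,0,0,0,0.07, 0,-0.002,-0.09,0,0,0,0.07, 0,-0.002,-0.14,0,0,0,0.07, -0.03,-0.05,-0.17,0,0,0,0.07, -0.03,-0.1,-0.17,0,0,0,0.07]'
python3 -m jog '[-0.04,-0.05,0,0,0,0,0.07, -0.04,-0.1,0,0,0,0,0.07, -0.04,-0.15,0,0,0,0,0.07, -0.04,-0.2,0,0,0,0,0.07, -0.04,-0.2,0,0,0,0,0.07]'
```

```text
time_s: 38.75
eef_pos: [0.4297, -0.1045, 0.2363]
tool_rot: [[0.997, 0.078, 0.005], [0.078, -0.997, -0.003], [0.005, 0.003, -1.0]]
force: [1.7, 0.4, 0.1]
grip_width: 0.0703
gripper_force: 0.0
time_s: 39.25
eef_pos: [0.3716, 0.099, 0.2336]
tool_rot: [[0.995, 0.095, -0.0], [0.095, -0.995, 0.002], [0.0, -0.002, -1.0]]
force: [0.2, -0.1, 0.4]
grip_width: 0.0703
gripper_force: 0.0
```

I'll check numerically against the first top picture: the pad's long edges, its end and the knob.

```bash
python3 - <<'E'
from h import *
t=cam("top")["img"][:,:,::-1].astype(float)
o=cv2.resize(cv2.imread("pics/top0.png"),(560,420),interpolation=cv2.INTER_AREA).astype(float)
def edges(im,c0,c1):
    g=im[186:216,c0:c1,2].mean(1)   # red: wood bright, pad dark
    d=np.diff(cv2.resize(g[:,None],(1,300),interpolation=cv2.INTER_CUBIC).ravel())
    return 186+np.array([np.argmin(d[:150]),150+np.argmax(d[150:])])/10
for c in (325,331,337): print(c,"was",edges(o,c,c+5),"now",edges(t,c,c+5))
for n,im in(("was",o),("now",t)):
    m=(im[218:245,350:375].max(2)<60); y,x=np.nonzero(m); print(n,"knob",x.mean()+350,y.mean()+218,m.sum())
    print(n,im[198:206,312:326,2].mean(0).round())
d=np.abs(t-o).max(2)>60; k,l,s,_=cv2.connectedComponentsWithStats(d.astype(np.uint8)); print([r.tolist() for r in s[1:] if r[4]>12])
print(bot.sense()["time_s"])
E
```

```text
325 was [193.4 214.4] now [192.4 213.3]
331 was [193.4 213.4] now [192.8 212.3]
337 was [193.4 208.4] now [192.4 208.3]
was knob 363.1333333333333 232.0 45
was [200. 181. 141. 142. 133. 108. 127. 125. 124. 124. 124. 123. 125. 136.]
now knob 363.24444444444447 232.22222222222223 45
now [212. 201. 129. 137. 133. 153. 220. 202. 172. 206. 215.  85. 142. 130.]
[[317, 193, 7, 16, 76], [210, 217, 104, 185, 7897], [209, 278, 4, 11, 22], [210, 291, 22, 11, 83], [320, 296, 240, 124, 10485], [517, 298, 37, 44, 946], [213, 301, 4, 10, 13], [554, 303, 6, 5, 16], [219, 304, 14, 5, 27], [220, 322, 3, 15, 19], [221, 340, 4, 10, 16], [220, 353, 9, 42, 60], [265, 378, 48, 36, 757], [231, 384, 9, 4, 18], [316, 385, 8, 8, 32], [297, 407, 13, 10, 36], [547, 407, 12, 9, 34], [246, 410, 12, 10, 35], [551, 417, 9, 3, 14]]
39.3
```

```bash
python3 -c "
from workcell import bot;print(bot.close_job())"
```

```text
the job is handed in; nothing more can be done
None
```

The pad is turned end for end, lining up, with its square end home against the end stop and its long edge along the fence. The lever is fully down, and the job was handed in at about 39 s. I confirmed both stops and the lever's lower stop by force. With all ten views used, I only compared the last top image with the first in code: the knob was back down and the only other large differences looked like the arm and its shadow. I did not look at the foot on the lining.

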